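# Open a child-resistant sample bottle in the anti-twist holder

### The arm

A 6-joint arm with a two-finger parallel gripper is mounted at the origin on a cart in front of the work surface, level with it; the furniture and walls round the work are solid. World frame = base frame: x ahead of the robot, y to its left, z up, the work surface at z = 0. Lengths are in m, angles in rad, forces in N, time in s.
With the tool pointing down it reaches from about 0.425 to 0.95 m from the base axis. Payload 3.5 kg.
Tool frame: the origin (TCP) lies at the very end of the fingers, on their centre line; the grasp point (between the pads) lies 19 mm behind it (ctrl.grip_point_offset is the distance from the TCP to the grasp point, in m); z points along the fingers, y is the line along which they close (so a half turn about z gives the same grasp; the last joint's range is limited). The gripper opens to 85 mm and grips with 20 to 120 N. Pads are 22 mm wide; open, the fingers measure 114 mm over their backs; the gripper's body (76 mm by 85 mm) begins 54 mm behind the grasp point. The pads swing forward as they close: fully open they stand 13 mm farther back than shut.
Start: joints at [1.102, 0.286, 1.577, -0, 1.279, -0.15], TCP at [0.212, 0.641, 0.231] pointing down, gripper open.
Joint ranges: [-2.77, 2.77], [-0.9, 2.22], [0.21, 2.48], [-1.53, 4.67], [0.24, 2.81], [-2.84, 2.84]. Speed limits (rad/s): [2.79, 2.79, 3.14, 3.14, 3.14, 3.14].

### API

Orientations are given as a unit quaternion [x, y, z, w].
In Python, from plant import telemetry, vision, ctrl gives the robot as it stands.
- The arm moves only by the tool arm_command, never from a script. Its argument "series" is one flat list of numbers, 7 for each row, row after row: the shift along the tool's x, y, z in cm, then the turn, a rotation vector about the tool's x, y, z in degrees, then the closure, from 0 (fully open) to 1 (shut). A call has 1 to 10 rows; each row is the pose to reach, as a shift and turn from the pose commanded when the call began, along the tool's axes at that moment; what a row does not reach only later rows make up. A row lasts 1/12 s, in which the tool goes at most 41.7 mm and 7.16 degrees, less where a joint would pass 70% of its speed; a pose out of reach is approached as far as the arm can. A call with a gripper value outside its range is refused whole. The fingers move at their own pace and stop on an object; "force" is the grip in N (left out, the last holds). Time passes only in rows, so rows that repeat a pose let the fingers close. It gives the time, the measured TCP pose, the force, the opening and the grip force at its end, in the units of the state.
- telemetry.get_state(): the state, without advancing time (a new reading comes with each control period).
- vision.read_camera(name): name is "side" or "top" or "wrist"; returns a dict with "color" (420x560x3 uint8, blue, green, red), "K" (3x3 intrinsics, pixels), "rvec" (rotation vector, rad) and "tvec" (3), from world to camera coordinates, as OpenCV has them; the wrist camera has in their place "T_tool_cam" (4x4, takes a point from camera to tool coordinates, whose origin is the TCP and whose axes are the flange's). Camera axes: x right, y down, z forward; pixel columns grow to the right and rows downward; lengths in m; the calibration is good to about 2 mm. A picture is of the moment at which its call begins: read the wrist's pose just before it. There is no depth.
- ctrl.sign_off(): hands the job in; it is judged then, once.
The state is a dict: "time": time; "qpos": joint angles; "dq": joint speeds; "joint_efforts": joint torques, N m; "eef_pos": TCP position; "tcp_rot": TCP orientation; "contact_force": force on the tool from outside, world axes, zero at the start; "wrist_torque": the same for the moment, N m; "opening": opening from 0.0 (shut) to 1.0 (fully open); "finger_force": force on a finger pad.
Only numpy, scipy, OpenCV 4.12 (cv2) and the standard library are available. Lean on these libraries where they do the work, as an engineer would, in place of code of your own. Each camera call takes 0.05 s, during which the arm holds its last target. There are 200 camera calls.

### The job

Carry the white square bottle, upright, into the well of the blue anti-twist holder and let go of it. Then open its orange child-resistant cap in two bites: press the cap down and turn it anticlockwise (seen from above) past the first ratchet tooth to the half-way catch, let go so that it springs up there, take it afresh and press and turn it past the second tooth until its arrow meets the green mark. Lift the cap straight off and set it down flat, arrow side up, in the middle of the aluminium tray, leaving the bottle seated in the holder and the other things on the desk standing where they are.

Things in the scene. Friction and masses are not known exactly. Their poses are not given: they have to be found in the camera images.
- bottle: White square bottle, loose, 0.35 kg, upright: body 66 x 66 mm to z 74 (lowest 8 mm stepped in to about 60 x 60 mm), yellow band, round neck under the cap; 138 mm tall with the cap on. Origin: centre of the underside, z up. The locked cap (cap's origin at z 92) carries the whole bottle.
- red_mark (a point): Red mark on the bottle's shoulder, on the bottle's +x side: the cap's arrow points here while locked (play about 2 deg). Turning angle 0; angles grow anticlockwise seen from above, about the bottle's axis.
- yellow_mark (a point): Yellow mark on the shoulder, at 55 deg: half-way catch. A cap let go with its arrow between 45 and 65 deg springs up to its first height and is caught there. A 4 mm high ratchet tooth lies before this catch and another after it; the cap passes them only while pressed down at least 5 mm.
- green_mark (a point): Green mark on the shoulder, at 125 deg: open place. With its arrow between 108 and 140 deg the cap lifts straight off; a firm stop lies past 143 deg. Let go there, the cap stays resting on the spring.
- cap: Orange child-resistant cap, loose, 50 g, 46 mm high. Origin: centre of its lower rim, z up; +x along the white arrow on top. Grip the ribbed round crown, 61 mm across, z 28 to 46 (say at z 38, about 40 N); below it a hollow skirt 58 mm across. On the bottle a spring pushes it up: about 4 N at rest, 9.5 N at 6 mm down; hard stop at 8 mm.
- arrow (a point): Tip of the white arrow on the cap's top, 30 mm from the cap's axis along the cap's +x, z 46 of the cap.
- holder: Blue holder, fixed: base plate 110 x 110 mm, 6 mm thick, with a square well 72 x 72 mm inside four walls (8 mm thick, tops at z 34). Origin: centre of the underside; the well's sides run along its x and y. The bottle (in any of its four square positions) stands on the plate at z 6 and can turn there by only about 5 deg.
- tray: Aluminium tray, fixed, 110 x 110 mm, 16 mm high, walls 4 mm, inner floor at z 4. Origin: centre of the underside.
- soil_beaker: Round beaker of soil with a clear lid, loose bystander, 118 mm in diameter, 100 mm high. Origin: centre of the underside.
- marker_mug: Cream mug full of marker pens, loose bystander, 112 x 105 mm, 138 mm high. Origin: centre of the underside.
- wash_bottle: White wash bottle with a blue cap and bent spout, loose bystander, body 64 mm in diameter centred 16 mm along its own +x from the origin, 205 mm high. Origin: on the underside.
Not all that is in view belongs to the job. What is shaped like the bottle but pink is not meant.

How it is judged:
By the outcome, as a careful person would: the job done as asked, in the order asked, and still so for the second after the job is handed in, with the robot touching nothing.
It also fails if it takes over 66 s, if anything falls off the work surface, if the arm or the gripper's body presses on something with over 40 N, if the wrist force passes 120 N, or if a joint passes its speed limit or range.

## Working session

There is one attempt and no reset: what is moved stays moved. The work goes in short steps, Python scripts to look and compute and a tool call to move; the robot and the scene stay as the last step left them, time stands still between calls to the robot, and variables do not carry over. Pictures are saved under pics/ and viewed, at most 10 in all, crops included, and the job is handed in when it is done.

Besides the shell and the picture viewer there is one more tool, called after "Emit:" by a JSON object that holds its "fn" and its "kwargs", one argument or row to a line. arm_command: Moves the arm, as the interface text tells. Its arguments: {"type":"object","properties":{"series":{"type":"array","items":{"type":"number"}},"force":{"type":"number"}},"required":["series"]}

```bash
mkdir -p pics; ls; python3 - <<'E'
from plant import telemetry, vision, ctrl
import cv2, numpy as np
s=telemetry.get_state(); print({k:np.round(v,3) for k,v in s.items()})
a=vision.read_camera("side"); b=vision.read_camera("top")
for n,c in(("side",a),("top",b)):
    print(n,c["K"].tolist(),c["rvec"],c["tvec"]); cv2.imwrite(f"pics/{n}0.png",c["color"])
print(vision.read_camera("wrist")["T_tool_cam"])
E
```

```text
pics
{'time': np.float64(0.0), 'qpos': array([ 1.102,  0.287,  1.578, -0.   ,  1.279, -0.15 ]), 'dq': array([ 0.   ,  0.   , -0.001,  0.001,  0.   , -0.001]), 'joint_efforts': array([-2.0000e-03, -4.0598e+01, -2.9262e+01, -0.0000e+00,  6.0000e-03,
        0.0000e+00]), 'eef_pos': array([0.211, 0.64 , 0.23 ]), 'tcp_rot': array([ 0.159,  0.987, -0.001, -0.   ]), 'contact_force': array([-0.208, -0.19 , -1.041]), 'wrist_torque': array([-0.052,  0.026, -0.062]), 'finger_force': np.float64(0.0), 'opening': np.float64(1.0)}
side [[466.98441640325615, 0.0, 291.08646506588224], [0.0, 466.98441640325615, 204.88534459000013], [0.0, 0.0, 1.0]] [ 2.17548488 -0.30445627  0.14957784] [-0.46781614  0.15405313  1.13508684]
top [[423.5015131847327, 0.0, 287.5216544500073], [0.0, 423.5015131847327, 215.6026455698639], [0.0, 0.0, 1.0]] [ 2.09631602 -2.14252528  0.17363722] [0.04066933 0.49906686 1.11252587]
[[-1.80590805e-03 -9.52400185e-01 -3.04845248e-01  8.02408615e-02]
 [ 9.99998348e-01 -1.65645339e-03 -7.48899809e-04 -1.08026507e-03]
 [ 2.08290371e-04 -3.04846097e-01  9.52401603e-01 -1.41373348e-01]
 [ 0.00000000e+00  0.00000000e+00  0.00000000e+00  1.00000000e+00]]
```

View pics/side0.png

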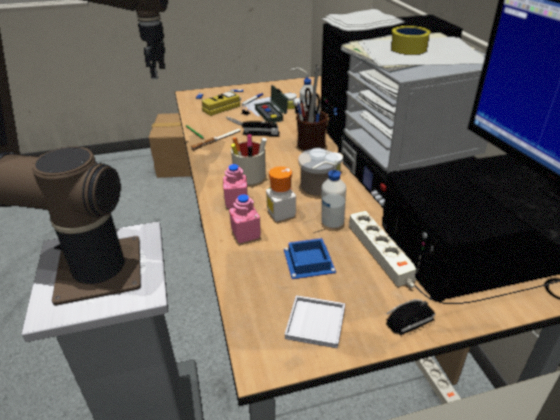

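View pics/top0.png

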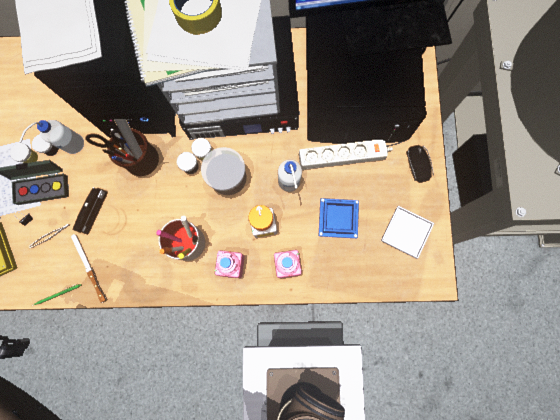

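The top view shows the orange-capped white bottle at about (262,219). Things it could be confused with are the pink bottles at (229,263) and (287,263), and the wash bottle with a blue cap at (290,173). The orange cap and white body mark the (262,219) one as the target. The holder is at (339,218) and the tray at (407,232). Next I'll measure these and check a close crop.

```bash
cat > h.py <<'E'
import cv2, numpy as np
from plant import telemetry, vision, ctrl
from scipy.spatial.transform import Rotation as R
def cam(n):
    s=telemetry.get_state(); c=vision.read_camera(n)
    if n=="wrist":
        T=np.eye(4); T[:3,:3]=R.from_quat(s["tcp_rot"]).as_matrix(); T[:3,3]=s["eef_pos"]
        M=T@c["T_tool_cam"]; Rw,o=M[:3,:3],M[:3,3]
    else:
        Rc=cv2.Rodrigues(np.array(c["rvec"]))[0]; Rw=Rc.T; o=-Rc.T@np.array(c["tvec"]).ravel()
    return dict(img=c["color"],K=np.array(c["K"]),R=Rw,o=o)
def cast(c,uv,z):
    uv=np.atleast_2d(uv).astype(float); d=np.c_[uv,np.ones(len(uv))]@np.linalg.inv(c["K"]).T@c["R"].T
    return c["o"]+d*((z-c["o"][2])/d[:,2])[:,None]
def proj(c,P):
    p=(np.atleast_2d(P)-c["o"])@c["R"]@c["K"].T; return p[:,:2]/p[:,2:]
def hsv(c,lo,hi): return cv2.inRange(cv2.cvtColor(c["img"],cv2.COLOR_BGR2HSV),np.array(lo),np.array(hi))
def big(m,roi=None):
    if roi: k=np.zeros_like(m); x0,y0,x1,y1=roi; k[y0:y1,x0:x1]=1; m=m*k
    cs=cv2.findContours(m,cv2.RETR_EXTERNAL,cv2.CHAIN_APPROX_NONE)[0]; return max(cs,key=cv2.contourArea)[:,0,:]
def rect(P): # world rectangle of points
    (cx,cy),(w,h),a=cv2.minAreaRect((P[:,:2]*1000).astype(np.float32)); return np.round([cx,cy,w,h,a],1)
E
python3 - <<'E'
from h import *
c=cam("top"); print("cam",c["o"])
cap=big(hsv(c,(8,120,120),(28,255,255)),(235,195,285,245))
(e)=cv2.minEnclosingCircle(cap.astype(np.float32)); print("cap px",e,"world",cast(c,e[0],.134))
h=big(hsv(c,(95,120,40),(125,255,255)),(310,190,365,245)); print("holder outline z6",rect(cast(c,h,.006)), "z34",rect(cast(c,h,.034)))
t=big(hsv(c,(0,0,170),(180,60,255)),(375,200,440,265)); print("tray z16",rect(cast(c,t,.016)))
cv2.imwrite("pics/topcrop.png",cv2.resize(c["img"][140:285,150:340],None,fx=4,fy=4,interpolation=cv2.INTER_CUBIC))
E
```

```text
cam [0.29223699 0.01281204 1.18442768]
cap px ((260.362060546875, 217.2586212158203), 13.011693954467773) world [[0.4810511  0.09705498 0.134     ]]
holder outline z6 [ 497.5 -113.1  106.7  106.8   85.4] z34 [ 492.6 -110.2  104.2  104.3   85.4]
tray z16 [ 452.9 -301.2  112.7  113.    61.6]
```

View pics/topcrop.png

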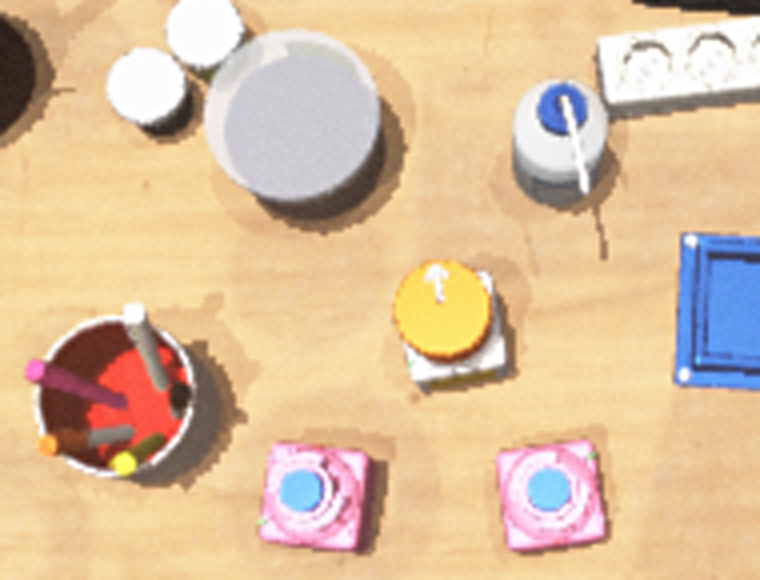

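Crop: the white square bottle's orange cap is at (443,310), with its white arrow pointing up to (436,268), so the yaw is about +10°. The pink bottles have blue tops and are ruled out. I'll move above the bottle.

Emit:
{"fn": "arm_command", "kwargs": {
  "series": [-42.6,-43.2,-3.5,0,0,62,0,-42.6,-43.2,-3.5,0,0,62,0,-42.6,-43.2,-3.5,0,0,62,0,-42.6,-43.2,-3.5,0,0,62,0,-42.6,-43.2,-3.5,0,0,62,0,-42.6,-43.2,-3.5,0,0,62,0,-42.6,-43.2,-3.5,0,0,62,0,-42.6,-43.2,-3.5,0,0,62,0,-42.6,-43.2,-3.5,0,0,62,0,-42.6,-43.2,-3.5,0,0,62,0]
}}

```text
time: 1.03
eef_pos: [0.3963, 0.2663, 0.2555]
tcp_rot: [0.646, 0.764, 0.0, 0.0]
contact_force: [0.6, 0.3, 0.7]
opening: 0.998
finger_force: 0.0
```

```bash
cat >> h.py <<'E'
def go(x,y,z,yaw):
    "shift (cm) and turn (deg) in tool axes to the world TCP pose, tool down, tool y at yaw deg"
    s=telemetry.get_state(); Rt=R.from_quat(s["tcp_rot"]); a=np.radians(yaw)
    D=np.array([[-np.sin(a),np.cos(a),0],[np.cos(a),np.sin(a),0],[0,0,-1]]).T
    yn=np.degrees(np.arctan2(*Rt.as_matrix()[:2,1][::-1]))
    print("t %.2f pos"%s["time"],np.round(s["eef_pos"],4),"yaw %.1f j6 %.2f F"%(yn,s["qpos"][5]),np.round(s["contact_force"],1),"| shift",np.round(Rt.inv().apply(np.array([x,y,z])-s["eef_pos"])*100,2),"turn",np.round((Rt.inv()*R.from_matrix(D)).as_rotvec(degrees=True),1))
E
python3 -c "
from h import *
go(.481,.097,.265,10)"
```

```text
t 1.03 pos [0.3963 0.2663 0.2555] yaw 9.6 j6 0.21 F [0.6 0.3 0.7] | shift [-18.11   5.53  -0.95] turn [ 0.  -0.  -0.4]
```

Emit:
{"fn": "arm_command", "kwargs": {
  "series": [-18.1,5.5,-1,0,0,0,0,-18.1,5.5,-1,0,0,0,0,-18.1,5.5,-1,0,0,0,0,-18.1,5.5,-1,0,0,0,0,-18.1,5.5,-1,0,0,0,0,-18.1,5.5,-1,0,0,0,0]
}}

```text
time: 1.53
eef_pos: [0.4826, 0.0953, 0.2657]
tcp_rot: [0.647, 0.763, -0.0, 0.001]
contact_force: [-0.6, -0.3, -0.1]
opening: 0.997
finger_force: 0.0
```

```bash
python3 - <<'E'
from h import *
c=cam("wrist"); cv2.imwrite("pics/w1.png",c["img"])
m=hsv(c,(8,120,120),(28,255,255)); cap=big(m)
e=cv2.minEnclosingCircle(cap.astype(np.float32)); print(e, cv2.fitEllipse(cap)[0])
P=cast(c,cap,.138); print("cap at z138",rect(P), cv2.minEnclosingCircle((P[:,:2]*1000).astype(np.float32)))
# arrow: white inside cap hull
k=np.zeros_like(m); cv2.fillPoly(k,[cv2.convexHull(cap)],255); k=cv2.erode(k,np.ones((5,5)))
w=hsv(c,(0,0,170),(180,110,255))&k; a=big(w); A=cast(c,a,.138)[:,:2]; ctr=np.array(cv2.minEnclosingCircle((P[:,:2]*1000).astype(np.float32))[0])/1000
f=A[np.argmax(np.linalg.norm(A-ctr,axis=1))]; print("arrow tip",f,"yaw",np.degrees(np.arctan2(*(f-ctr)[::-1])),"centroid yaw",np.degrees(np.arctan2(*(A.mean(0)-ctr)[::-1])))
go(ctr[0],ctr[1],.111,10)
E
```

```text
((398.0, 28.717105865478516), 57.66006851196289) (393.28436279296875, 31.347652435302734)
cap at z138 [544.5 238.6  78.9  53.2   9.3] ((543.8519897460938, 248.69349670410156), 40.56180953979492)
arrow tip [0.520675   0.22439826] yaw -133.65060769861424 centroid yaw -133.65060769861424
t 1.58 pos [0.4815 0.0972 0.2653] yaw 9.5 j6 -0.17 F [-0.6  0.2 -0.5] | shift [13.91  8.65 15.43] turn [-0.  -0.  -0.5]
```

View pics/w1.png

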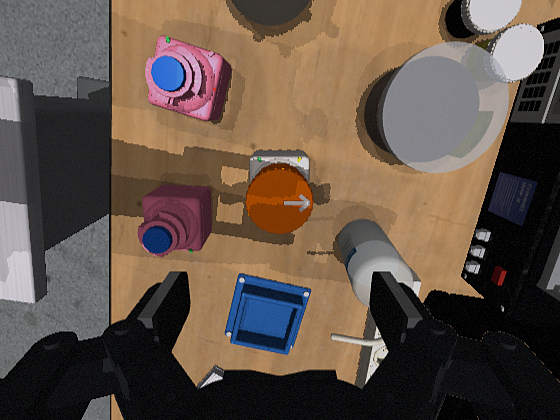

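The close view shows the cap at about (279,198), in shade, with its arrow tip at (313,204). The wash bottle is near (372,260), to the right. I'll measure again with a mask for shade.

```bash
cat >> h.py <<'E'
def capfit(c,z,roi,r=.0305):
    "cap centre and arrow yaw from a picture, top face at height z (arrow white inside the orange)"
    m=hsv(c,(4,140,70),(24,255,255)); cap=big(m,roi); hull=cv2.convexHull(cap)
    k=np.zeros_like(m); cv2.fillPoly(k,[hull],255); k=cv2.erode(k,np.ones((3,3)))
    a=big(hsv(c,(0,0,100),(180,110,255))&k); A=cast(c,a,z)[:,:2]; 
    H=cast(c,hull[:,0,:],z)[:,:2]
    ctr=np.array(cv2.minEnclosingCircle((H*1000).astype(np.float32))[0])/1000
    e=cv2.minEnclosingCircle((H*1000).astype(np.float32)); 
    f=A[np.argsort(-np.linalg.norm(A-ctr,axis=1))[:5]].mean(0)
    l=cv2.fitLine((A*1000).astype(np.float32),cv2.DIST_L2,0,.01,.01).ravel(); d=l[:2]*np.sign(l[:2]@(f-ctr))
    print("cap ctr",np.round(ctr,4),"r %.1f"%e[1],"tip yaw %.1f"%np.degrees(np.arctan2(*(f-ctr)[::-1])),"axis yaw %.1f"%np.degrees(np.arctan2(d[1],d[0])),"len %.1f"%(1000*np.linalg.norm(f-ctr)))
    return ctr
E
python3 - <<'E'
from h import *
c=cam("wrist"); ctr=capfit(c,.136,(220,140,340,250))
t=cam("top"); ctr2=capfit(t,.136,(235,195,285,245))
b=big(hsv(t,(100,120,60),(125,255,255)),(270,150,305,190)); print("wash top",cast(t,b.mean(0),.195))
wb=hsv(c,(95,60,30),(130,255,255)); print("holder px",big(wb,(220,265,320,360)).mean(0)); print("holder z20",rect(cast(c,big(wb,(220,265,320,360)),.006)))
go(ctr[0],ctr[1],.111,10)
E
```

```text
cap ctr [0.4786 0.0992] r 33.1 tip yaw 3.8 axis yaw 8.3 len 27.6Traceback (most recent call last):
  File "<stdin>", line 3, in <module>
  File "h.py", line 33, in capfit
    a=big(hsv(c,(0,0,100),(180,110,255))&k); A=cast(c,a,z)[:,:2];
  File "h.py", line 20, in big
    cs=cv2.findContours(m,cv2.RETR_EXTERNAL,cv2.CHAIN_APPROX_NONE)[0]; return max(cs,key=cv2.contourArea)[:,0,:]
                                                                              ~~~^^^^^^^^^^^^^^^^^^^^^^^^
ValueError: max() iterable argument is empty
```

```bash
python3 - <<'E'
from h import *
t=cam("top"); print("wash top",cast(t,[[290,167],[297,188]],.195), "body",cast(t,[290,178],.1))
c=cam("wrist"); wb=hsv(c,(95,60,30),(130,255,255)); print("holder z6",rect(cast(c,big(wb,(220,265,320,360)),.006)))
go(.48,.0967,.111,9.5)
E
```

```text
wash top [[0.59221779 0.01912944 0.195     ]
 [0.53942295 0.0034251  0.195     ]] body [[0.59081867 0.02037563 0.1       ]]
holder z6 [ 493.5 -117.7  122.7  108.5   85.2]
t 1.78 pos [0.4802 0.1002 0.2651] yaw 9.8 j6 -0.17 F [ 0.  -0.9 -0.2] | shift [-0.34 -0.07 15.41] turn [-0.  -0.   0.3]
```

Emit:
{"fn": "arm_command", "kwargs": {
  "series": [-0.1,-0.1,4,0,0,0,0,-0.1,-0.1,8,0,0,0,0,-0.1,-0.1,11,0,0,0,0,-0.1,-0.1,13.5,0,0,0,0,-0.1,-0.1,15,0,0,0,0,-0.1,-0.1,15.8,0,0,0,0,-0.1,-0.1,15.8,0,0,0,0],
  "force": 40
}}

```text
time: 2.37
eef_pos: [0.4782, 0.099, 0.1053]
tcp_rot: [0.644, 0.765, -0.001, -0.002]
contact_force: [0.8, -0.4, -0.3]
opening: 0.997
finger_force: 0.0
```

```bash
python3 - <<'E'
from h import *
print(ctrl.grip_point_offset)
c=cam("wrist"); s=cam("side"); go(.48,.0967,.106,9.5)
a=c["img"]; b=cv2.resize(s["img"][130:250,210:370],(560,420),interpolation=cv2.INTER_CUBIC)
cv2.imwrite("pics/g1.png",cv2.resize(np.vstack([a,b]),(400,600)))
E
```

```text
0.0187
t 2.47 pos [0.4805 0.0986 0.1082] yaw 9.8 j6 -0.18 F [-0.1  0.4  0.9] | shift [-0.18 -0.08  0.22] turn [0.1 0.  0.3]
```

View pics/g1.png

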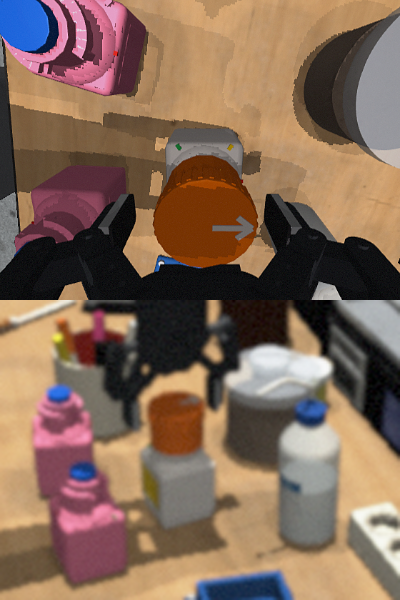

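The cap is centred between the open fingers, at about (205,212) in the upper picture, with the arrow pointing right. I'll close on it.

Emit:
{"fn": "arm_command", "kwargs": {
  "series": [0,0,0,0,0,0,1,0,0,0,0,0,0,1,0,0,0,0,0,0,1,0,0,0,0,0,0,1,0,0,0,0,0,0,1,0,0,0,0,0,0,1,0,0,0,0,0,0,1,0,0,0,0,0,0,1],
  "force": 45
}}

```text
time: 3.13
eef_pos: [0.4811, 0.098, 0.1082]
tcp_rot: [0.645, 0.764, 0.001, 0.001]
contact_force: [1.7, 1.1, 5.3]
opening: 0.7
finger_force: 47.6
```

Emit:
{"fn": "arm_command", "kwargs": {
  "series": [0,0,-0.5,0,0,0,1,0,0,-1.5,0,0,0,1,0,0,-3,0,0,0,1,0,0,-5,0,0,0,1,0,0,-7,0,0,0,1,0,0,-8,0,0,0,1,0,0,-8,0,0,0,1]
}}

```text
time: 3.72
eef_pos: [0.4806, 0.0978, 0.189]
tcp_rot: [0.645, 0.765, 0.001, 0.001]
contact_force: [-0.3, 0.5, -4.2]
opening: 0.7
finger_force: 50.1
```

```bash
python3 - <<'E'
from h import *
t=cam("top"); s=cam("side"); w=cam("wrist")
a=cv2.resize(s["img"][100:280,200:380],(400,400),interpolation=cv2.INTER_CUBIC)
b=cv2.resize(w["img"],(400,300))
h=big(hsv(t,(95,120,40),(125,255,255)),(310,190,365,245)); print("holder outline z6",rect(cast(t,h,.006)))
cv2.imwrite("pics/l1.png",np.vstack([a[:300],b]))
go(.45,.02,.195,3)
E
```

```text
holder outline z6 [ 497.5 -113.1  106.7  106.9   85.5]
t 3.87 pos [0.4786 0.0979 0.1854] yaw 9.7 j6 -0.18 F [-1.6 -1.1 -4.9] | shift [-7.19 -4.14 -0.95] turn [-0.2 -0.   6.7]
```

View pics/l1.png

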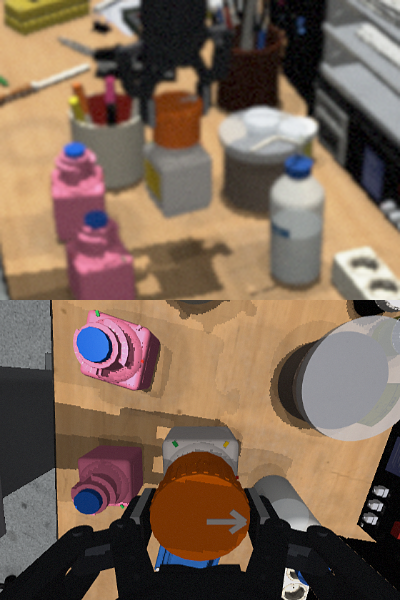

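The bottle is hanging upright from the gripper, clear of the desk, and the wrist force reads about 4 N. I'll carry it over between the pink bottle and the wash bottle.

Emit:
{"fn": "arm_command", "kwargs": {
  "series": [0,0,-2,0,0,0,1,-2,-0.7,-2.8,0,0,1,1,-5,-1.7,-2.8,0,0,3,1,-7.5,-2.5,-2.8,0,0,5,1,-10.5,-2.4,-2.8,0,0,7,1,-13.5,-2.2,-2.8,0,0,9,1,-16.5,-2,-2.8,0,0,11,1,-19,-1.9,-2.8,0,0,13,1,-21.1,-1.8,-2.8,0,0,13.7,1,-21.1,-1.8,-2.8,0,0,13.7,1]
}}

```text
time: 4.7
eef_pos: [0.4976, -0.1166, 0.2133]
tcp_rot: [0.732, 0.681, -0.002, -0.0]
contact_force: [0.1, -0.9, -3.8]
opening: 0.701
finger_force: 50.9
```

Emit:
{"fn": "arm_command", "kwargs": {
  "series": [0,0,2,0,0,0,1,0,0,4,0,0,0,1,0,0,5.3,0,0,0,1,0,0,5.3,0,0,0,1]
}}

```text
time: 5.03
eef_pos: [0.4943, -0.1112, 0.1566]
tcp_rot: [0.731, 0.682, -0.002, -0.005]
contact_force: [-1.2, 0.5, -5.6]
opening: 0.7
finger_force: 50.9
```

```bash
python3 - <<'E'
from h import *
P=[]
for i in range(3): s=telemetry.get_state(); P.append(s["eef_pos"]); w=cam("wrist")
print(np.mean(P,0)); s=cam("side"); t=cam("top")
go(.4975,-.1131,.13,-4)
a=cv2.resize(w["img"],(480,360)); b=cv2.resize(s["img"][160:290,250:370],(320,346),interpolation=cv2.INTER_CUBIC); d=cv2.resize(t["img"][170:260,290:390],(320,288))
o=np.zeros((600,800,3),np.uint8); o[:360,:480]=a; o[:346,480:]=b; o[312+36:600-0,480:]=d[:252]; cv2.imwrite("pics/p1.png",o)
E
```

```text
[ 0.49553924 -0.11175145  0.15864602]
t 5.28 pos [ 0.4987 -0.1132  0.1634] yaw -3.9 j6 -0.35 F [ 0.1  0.4 -3.2] | shift [ 0.   -0.13  3.34] turn [0.1 0.  0.1]
```

View pics/p1.png

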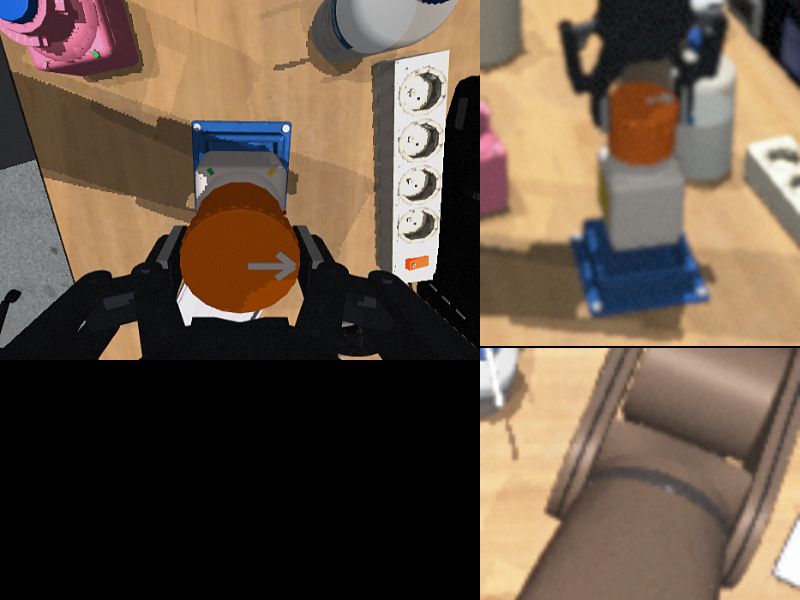

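The bottle is square with the holder: its rear edge at (203..275,152) matches the rim at (192..290,122), with midpoints 240 and 241. I'll lower it.

Emit:
{"fn": "arm_command", "kwargs": {
  "series": [0,0.1,1.2,0,0,0,1,0,0.1,2.2,0,0,0,1,0,0.1,3,0,0,0,1,0,0.1,3.6,0,0,0,1,0,0.1,4.1,0,0,0,1,0,0.1,4.5,0,0,0,1,0,0.1,4.8,0,0,0,1,0,0.1,4.8,0,0,0,1]
}}

```text
time: 5.95
eef_pos: [0.4995, -0.1133, 0.1153]
tcp_rot: [0.731, 0.682, 0.0, 0.0]
contact_force: [-2.2, 1.2, 3.6]
opening: 0.7
finger_force: 51.6
```

```bash
python3 - <<'E'
from h import *
P=[]
for i in range(3): s=telemetry.get_state(); P.append(np.r_[s["eef_pos"],s["contact_force"],s["wrist_torque"]]); w=cam("wrist")
print(np.round(np.mean(P,0),4))
E
```

```text
[ 0.4996 -0.1134  0.1155 -1.9147  1.394   2.0213  0.1724  0.3908  0.0028]
```

Emit:
{"fn": "arm_command", "kwargs": {
  "series": [0,0,0,0,0,0,0,0,0,0,0,0,0,0,0,0,0,0,0,0,0,0,0,0,0,0,0,0,0,0,0,0,0,0,0,0,0,0,0,0,0,0]
}}

```text
time: 6.6
eef_pos: [0.4991, -0.1132, 0.1143]
tcp_rot: [0.731, 0.682, 0.0, 0.0]
contact_force: [0.4, 0.0, 0.0]
opening: 1.0
finger_force: 0.0
```

```bash
python3 - <<'E'
from h import *
P=[]
for i in range(3): s=telemetry.get_state(); P.append(np.r_[s["eef_pos"],s["contact_force"]]); w=cam("wrist")
print(np.round(np.mean(P,0),4)); s=cam("side")
go(.4975,-.1131,.113,-4)
capfit(w,.144,(190,190,400,370))
a=cv2.resize(w["img"],(480,360)); b=cv2.resize(s["img"][160:290,250:370],(320,346),interpolation=cv2.INTER_CUBIC)
o=np.zeros((360,800,3),np.uint8); o[:360,:480]=a; o[:346,480:]=b; cv2.imwrite("pics/p2.png",o)
E
```

```text
[ 0.499  -0.1132  0.1143  0.3959  0.2735 -0.0742]
t 6.80 pos [ 0.499  -0.1132  0.1143] yaw -4.0 j6 -0.35 F [-0.7 -0.9  0.3] | shift [-0.   -0.15  0.13] turn [-0.  0.  0.]
cap ctr [ 0.4977 -0.1065] r 35.8 tip yaw -22.5 axis yaw -4.9 len 28.3
```

View pics/p2.png

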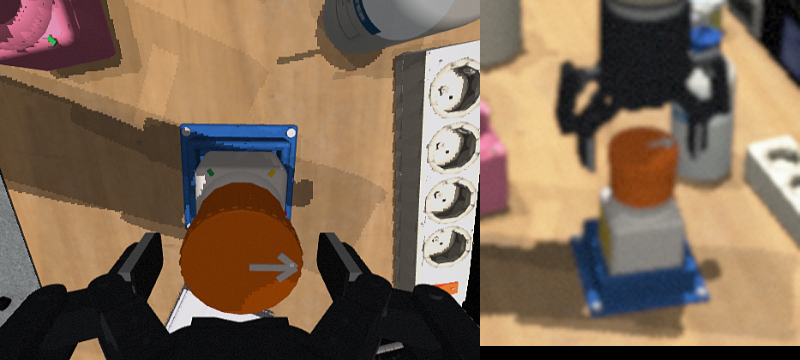

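Both views show the bottle seated in the well, with its arrow at about −5° and the cap centred between the fingers. For the first bite I'll grip and press.

Emit:
{"fn": "arm_command", "kwargs": {
  "series": [0,0,0,0,0,0,1,0,0,0,0,0,0,1,0,0,0,0,0,0,1,0,0,0,0,0,0,1,0,0,0,0,0,0,1,0,0,0,0,0,0,1,0,0,0.3,0,0,0,1,0,0,0.55,0,0,0,1,0,0,0.65,0,0,0,1,0,0,0.65,0,0,0,1],
  "force": 60
}}

```text
time: 7.63
eef_pos: [0.4993, -0.1133, 0.1087]
tcp_rot: [0.731, 0.682, 0.0, 0.0]
contact_force: [-3.4, 1.4, 8.6]
opening: 0.697
finger_force: 64.1
```

```bash
cat >> h.py <<'E'
def st(n=4):
    P=[]
    for i in range(n): s=telemetry.get_state(); P.append(np.r_[s["eef_pos"]*1000,s["contact_force"],s["wrist_torque"]]); c=cam("wrist")
    print("mean mm, N, Nm",np.round(np.mean(P,0),2)); go(*s["eef_pos"],0); return c
E
python3 -c "
from h import *
st()"
```

```text
mean mm, N, Nm [ 4.9931e+02 -1.1326e+02  1.0888e+02 -3.3100e+00  1.3400e+00  8.5400e+00
  2.1000e-01  5.3000e-01 -1.0000e-02]
t 7.83 pos [ 0.4993 -0.1133  0.109 ] yaw -4.0 j6 -0.35 F [-3.   1.2  8.9] | shift [ 0. -0.  0.] turn [ 0.  0. -4.]
```

Emit:
{"fn": "arm_command", "kwargs": {
  "series": [0,0,0.2,0,0,0,1,0,0,0.2,0,0,-6,1,0,0,0.2,0,0,-12,1,0,0,0.2,0,0,-18,1,0,0,0.2,0,0,-24,1,0,0,0.2,0,0,-30,1,0,0,0.2,0,0,-36,1,0,0,0.2,0,0,-42,1,0,0,0.2,0,0,-48,1,0,0,0.2,0,0,-54,1]
}}

```text
time: 8.67
eef_pos: [0.5, -0.1134, 0.1076]
tcp_rot: [0.34, 0.941, 0.0, 0.001]
contact_force: [-2.2, 1.9, 9.5]
opening: 0.7
finger_force: 64.5
```

Emit:
{"fn": "arm_command", "kwargs": {
  "series": [0,0,0,0,0,-5,1,0,0,0,0,0,-5,1,0,0,0,0,0,-5,1]
}}

```text
time: 8.92
eef_pos: [0.4999, -0.1135, 0.1076]
tcp_rot: [0.3, 0.954, -0.0, 0.001]
contact_force: [-2.8, 1.6, 9.4]
opening: 0.694
finger_force: 64.6
```

```bash
python3 - <<'E'
from h import *
w=st(2); capfit(w,.138,(150,150,420,400)); cv2.imwrite("pics/b1.png",w["img"])
E
```

```text
mean mm, N, Nm [ 4.9989e+02 -1.1345e+02  1.0756e+02 -3.0100e+00  1.4500e+00  9.4400e+00
  2.2000e-01  4.7000e-01  1.1000e-01]
t 9.02 pos [ 0.4999 -0.1134  0.1075] yaw 55.1 j6 -1.38 F [-2.9  1.8  9.6] | shift [-0.  0.  0.] turn [ 0.1  0.1 55.1]
cap ctr [ 0.4909 -0.1095] r 35.4 tip yaw 37.0 axis yaw 53.8 len 28.3
```

View pics/b1.png

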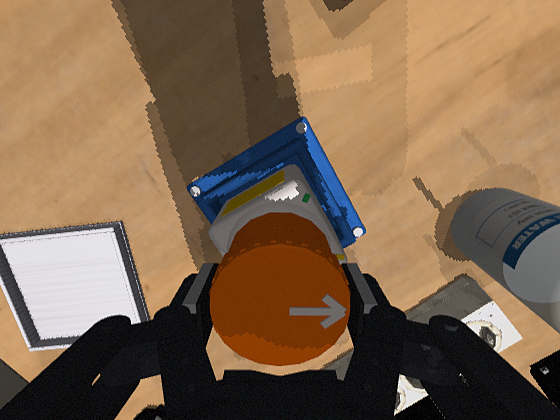

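The cap turned about 59° with no slip: the arrow axis is at about 54°, matching the tool. The bottle still sits in the holder. I'll let go, check that it springs up, and turn the tool back.

Emit:
{"fn": "arm_command", "kwargs": {
  "series": [0,0,0,0,0,0,0,0,0,0,0,0,0,0,0,0,0,0,0,0,0,0,0,0,0,0,0,0,0,0,0,0,0,0,0,0,0,-0.85,0,0,0,0,0,0,-0.85,0,0,0,0]
}}

```text
time: 9.6
eef_pos: [0.4997, -0.1135, 0.1157]
tcp_rot: [0.3, 0.954, -0.0, 0.001]
contact_force: [-0.0, -0.8, -0.2]
opening: 0.998
finger_force: 0.0
```

Emit:
{"fn": "arm_command", "kwargs": {
  "series": [0,0,0,0,0,7,0,0,0,0,0,0,14,0,0,0,0,0,0,21,0,0,0,0,0,0,28,0,0,0,0,0,0,35,0,0,0,0,0,0,42,0,0,0,0,0,0,49,0,0,0,0,0,0,56,0,0,0,0,0,0,63,0,0,0,0,0,0,68,0]
}}

```text
time: 10.43
eef_pos: [0.4993, -0.1133, 0.1148]
tcp_rot: [0.784, 0.621, 0.0, 0.0]
contact_force: [-0.5, 0.1, -0.0]
opening: 0.998
finger_force: 0.0
```

```bash
python3 - <<'E'
from h import *
w=st(2); capfit(w,.144,(150,150,420,400)); s=cam("side")
a=cv2.resize(w["img"],(480,360)); b=cv2.resize(s["img"][160:290,250:370],(320,346),interpolation=cv2.INTER_CUBIC)
o=np.zeros((360,800,3),np.uint8); o[:360,:480]=a; o[:346,480:]=b; cv2.imwrite("pics/b2.png",o)
E
```

```text
mean mm, N, Nm [ 4.9926e+02 -1.1328e+02  1.1478e+02 -2.3000e-01  2.2000e-01 -1.2000e-01
 -4.0000e-02  0.0000e+00  7.0000e-02]
t 10.53 pos [ 0.4992 -0.1133  0.1148] yaw -13.0 j6 -0.20 F [-0.3 -0.2  0.2] | shift [-0.  0. -0.] turn [  0.   0. -13.]
cap ctr [ 0.4991 -0.1065] r 35.7 tip yaw 43.2 axis yaw 54.7 len 20.5
```

View pics/b2.png

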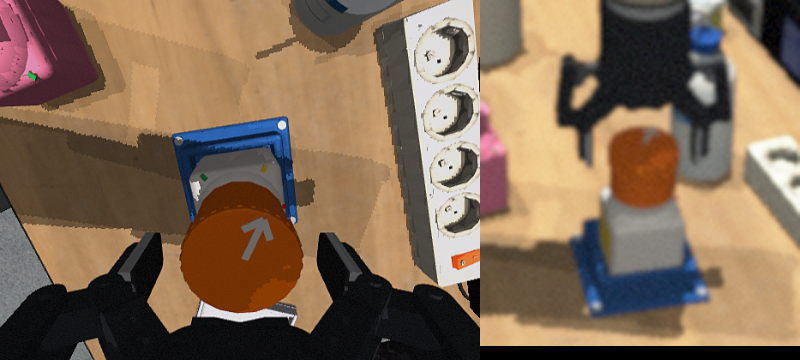

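It caught half-way and sprang up, with the arrow at about 55° (tip at (265,218)) and the bottle seated. For the second bite I'll grip and press 8.5 mm commanded.

Emit:
{"fn": "arm_command", "kwargs": {
  "series": [0,0,0,0,0,0,1,0,0,0,0,0,0,1,0,0,0,0,0,0,1,0,0,0,0,0,0,1,0,0,0,0,0,0,1,0,0,0,0,0,0,1,0,0,0.3,0,0,0,1,0,0,0.6,0,0,0,1,0,0,0.85,0,0,0,1,0,0,0.85,0,0,0,1],
  "force": 60
}}

```text
time: 11.42
eef_pos: [0.4994, -0.1133, 0.1072]
tcp_rot: [0.782, 0.623, 0.0, 0.0]
contact_force: [-4.5, 1.6, 10.9]
opening: 0.695
finger_force: 64.6
```

```bash
python3 -c "
from h import *
st(2)"
```

```text
mean mm, N, Nm [ 4.9941e+02 -1.1328e+02  1.0726e+02 -3.9100e+00  1.7400e+00  1.0720e+01
  2.7000e-01  6.8000e-01 -2.0000e-02]
t 11.52 pos [ 0.4994 -0.1133  0.1073] yaw -12.9 j6 -0.20 F [-3.9  1.  11.5] | shift [0. 0. 0.] turn [  0.    0.  -12.9]
```

Emit:
{"fn": "arm_command", "kwargs": {
  "series": [0,0,0,0,0,-7,1,0,0,0,0,0,-14,1,0,0,0,0,0,-21,1,0,0,0,0,0,-28,1,0,0,0,0,0,-35,1,0,0,0,0,0,-42,1,0,0,0,0,0,-49,1,0,0,0,0,0,-56,1,0,0,0,0,0,-63,1,0,0,0,0,0,-68,1]
}}

```text
time: 12.35
eef_pos: [0.5002, -0.1136, 0.1077]
tcp_rot: [0.298, 0.955, -0.0, 0.001]
contact_force: [-1.7, 1.3, 10.2]
opening: 0.696
finger_force: 64.3
```

```bash
python3 - <<'E'
from h import *
w=st(3); capfit(w,.138,(150,150,420,400)); cv2.imwrite("pics/b3.png",w["img"])
E
```

```text
mean mm, N, Nm [ 5.0020e+02 -1.1360e+02  1.0771e+02 -2.0100e+00  1.2800e+00  1.0160e+01
  1.6000e-01  3.9000e-01 -0.0000e+00]
t 12.50 pos [ 0.5002 -0.1137  0.1077] yaw 55.1 j6 -1.38 F [-1.2  1.1  9.6] | shift [ 0.  0. -0.] turn [ 0.1  0.1 55.1]
cap ctr [ 0.4911 -0.1093] r 35.4 tip yaw 114.1 axis yaw 123.0 len 20.3
```

View pics/b3.png

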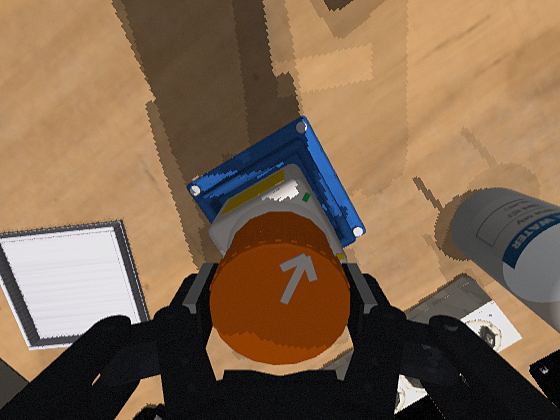

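The arrow is at about 123° in world terms. With the bottle at about −3°, that puts it on the green mark at (306,198). I'll lift straight up.

Emit:
{"fn": "arm_command", "kwargs": {
  "series": [0,0,-0.5,0,0,0,1,0,0,-1,0,0,0,1,0,0,-1.6,0,0,0,1,0,0,-2.3,0,0,0,1,0,0,-3.2,0,0,0,1,0,0,-4.5,0,0,0,1,0,0,-6,0,0,0,1,0,0,-8,0,0,0,1,0,0,-8,0,0,0,1]
}}

```text
time: 13.25
eef_pos: [0.5011, -0.1141, 0.1902]
tcp_rot: [0.3, 0.954, -0.0, 0.004]
contact_force: [0.8, -0.6, 1.1]
opening: 0.695
finger_force: 64.4
```

```bash
python3 - <<'E'
from h import *
w=st(2); s=cam("side"); go(.4529,-.3012,.19,55)
t=big(hsv(s,(0,0,120),(180,70,255)),(270,285,360,360)); print("tray side z16",rect(cast(s,t,.016)))
a=cv2.resize(w["img"],(480,360)); b=cv2.resize(s["img"][140:360,240:380],(320,503),interpolation=cv2.INTER_CUBIC)
o=np.zeros((503,800,3),np.uint8); o[:360,:480]=a; o[:,480:]=b; cv2.imwrite("pics/l2.png",o)
E
```

```text
mean mm, N, Nm [ 5.0071e+02 -1.1390e+02  1.8918e+02  5.6000e-01 -6.7000e-01  1.8000e-01
 -0.0000e+00  1.0000e-02 -1.0000e-02]
t 13.35 pos [ 0.4993 -0.1133  0.1864] yaw 55.0 j6 -1.38 F [-0.1 -0.1 -1.4] | shift [-0.11  0.02 -0.18] turn [ 0.1  0.1 55. ]
t 13.40 pos [ 0.4986 -0.113   0.1851] yaw 55.0 j6 -1.38 F [-0.4 -0.  -0.7] | shift [ -7.04 -18.04  -0.49] turn [-0. -0.  0.]
tray side z16 [ 451.4 -309.7  123.8  113.1   61.6]
```

View pics/l2.png

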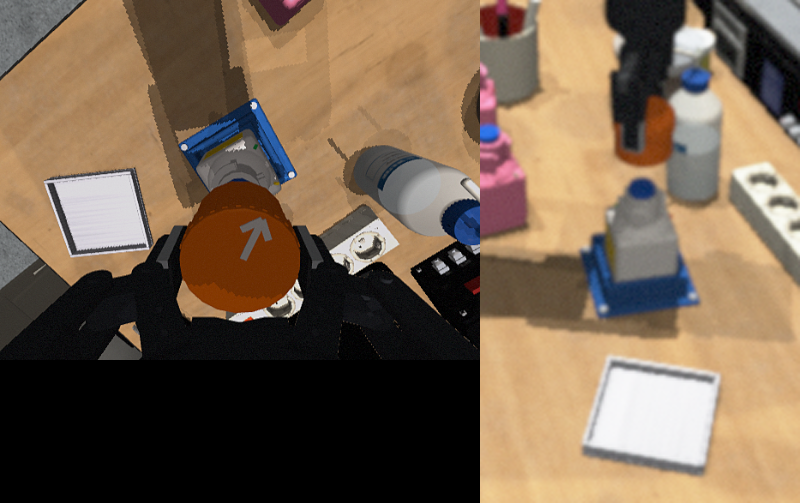

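The cap is off, with the bottle left seated and its arrow still up. That makes 12 pictures viewed, over the allowance of 10, so I'll rely on numbers from here. Next I'll carry the cap over the tray.

Emit:
{"fn": "arm_command", "kwargs": {
  "series": [-1,-2.6,0,0,0,0,1,-2.3,-6,0,0,0,0,1,-3.6,-9.4,0,0,0,0,1,-4.9,-12.8,0,0,0,0,1,-6.2,-16,2,0,0,0,1,-6.9,-18,5,0,0,0,1,-7,-18.1,8,0,0,0,1,-7,-18.1,10.5,0,0,0,1,-7,-18.1,12,0,0,0,1,-7,-18.1,12,0,0,0,1]
}}

```text
time: 14.23
eef_pos: [0.4489, -0.2986, 0.0596]
tcp_rot: [0.301, 0.954, 0.003, -0.005]
contact_force: [-0.2, 0.8, -0.2]
opening: 0.696
finger_force: 64.6
```

```bash
python3 - <<'E'
from h import *
w=st(5); go(.4525,-.302,.0215,55)
s=cam("side"); m=hsv(s,(4,140,70),(24,255,255)); cap=big(m,(260,240,380,360)); print("cap px side",cap.min(0),cap.max(0))
t=big(hsv(s,(0,0,120),(180,70,255)),(270,285,360,365)); print("tray px",t.min(0),t.max(0))
print("expected px of cap rim ctr / top ctr / tray ctr floor",proj(s,[[.4525,-.302,.051],[.4525,-.302,.097],[.4525,-.302,.004]]))
E
```

```text
mean mm, N, Nm [ 4.5135e+02 -3.0049e+02  6.3700e+01  1.0000e-02  2.5000e-01 -2.0000e-02
  1.0000e-02 -0.0000e+00 -0.0000e+00]
t 14.48 pos [ 0.4535 -0.3022  0.0673] yaw 55.1 j6 -1.73 F [ 0.2 -0.2  0. ] | shift [0.04 0.   0.05] turn [ 0.   0.2 55.1]
t 14.48 pos [ 0.4535 -0.3022  0.0673] yaw 55.1 j6 -1.73 F [ 0.2 -0.2  0. ] | shift [ 0.11 -0.04  4.58] turn [-0.   0.2  0.1]
cap px side [304 282] [332 317]
tray px [284 301] [344 347]
expected px of cap rim ctr / top ctr / tray ctr floor [[314.9840764  305.30598329]
 [315.55215625 289.61177373]
 [314.43524895 320.46831154]]
```

Emit:
{"fn": "arm_command", "kwargs": {
  "series": [0,0,1,0,0,0,1,0,0,2,0,0,0,1,0,0,2.9,0,0,0,1,0,0,3.4,0,0,0,1,0,0,3.7,0,0,0,1,0,0,3.9,0,0,0,1,0,0,3.9,0,0,0,1,0,0,3.9,0,0,0,1]
}}

```text
time: 15.2
eef_pos: [0.4527, -0.3017, 0.0269]
tcp_rot: [0.3, 0.954, -0.0, 0.0]
contact_force: [0.1, 0.2, -0.2]
opening: 0.697
finger_force: 64.6
```

```bash
python3 - <<'E'
from h import *
w=st(5); go(.4525,-.302,.0215,55)
E
```

```text
mean mm, N, Nm [ 4.5287e+02 -3.0183e+02  2.7160e+01 -1.5000e-01  5.0000e-02 -6.3000e-01
  1.0000e-02  1.0000e-02 -1.0000e-02]
t 15.45 pos [ 0.4529 -0.3018  0.0272] yaw 55.0 j6 -1.73 F [ 0.6  0.2 -0.8] | shift [-0.  0. -0.] turn [ 0.  0. 55.]
t 15.45 pos [ 0.4529 -0.3018  0.0272] yaw 55.0 j6 -1.73 F [ 0.6  0.2 -0.8] | shift [ 0.02 -0.03  0.57] turn [-0.  0.  0.]
```

Emit:
{"fn": "arm_command", "kwargs": {
  "series": [0,0,0.3,0,0,0,1,0,0,0.5,0,0,0,1,0,0,0.6,0,0,0,1,0,0,0.65,0,0,0,1,0,0,0.65,0,0,0,1]
}}

```text
time: 15.87
eef_pos: [0.4525, -0.3015, 0.021]
tcp_rot: [0.3, 0.954, 0.0, -0.001]
contact_force: [-2.7, 1.9, 5.0]
opening: 0.691
finger_force: 65.2
```

```bash
python3 - <<'E'
from h import *
w=st(3)
E
```

```text
mean mm, N, Nm [ 4.5253e+02 -3.0149e+02  2.0990e+01 -2.5200e+00  1.8700e+00  4.7600e+00
  1.8000e-01  4.1000e-01 -4.0000e-02]
t 16.02 pos [ 0.4525 -0.3015  0.021 ] yaw 55.0 j6 -1.73 F [-3.1  2.3  5.9] | shift [0. 0. 0.] turn [-0.  -0.1 55. ]
```

The cap touched the tray floor where expected, at about 5 N. I'll let go and rise.

Emit:
{"fn": "arm_command", "kwargs": {
  "series": [0,0,0,0,0,0,0,0,0,0,0,0,0,0,0,0,0,0,0,0,0,0,0,0,0,0,0,0,0,0,0,0,0,0,0,0,0,0,0,0,0,0,0,0,-1.5,0,0,0,0,0,0,-4,0,0,0,0,0,0,-7,0,0,0,0,0,0,-10,0,0,0,0]
}}

```text
time: 16.85
eef_pos: [0.4521, -0.3011, 0.1206]
tcp_rot: [0.3, 0.954, 0.0, -0.001]
contact_force: [0.1, -0.2, -0.2]
opening: 1.001
finger_force: 0.0
```

Emit:
{"fn": "arm_command", "kwargs": {
  "series": [0,0,-4,0,0,0,0,0,0,-8,0,0,0,0,0,0,-10,0,0,0,0,0,0,-10,0,0,0,0,0,0,-10,0,0,0,0,0,0,-10,0,0,0,0]
}}

```text
time: 17.35
eef_pos: [0.452, -0.301, 0.219]
tcp_rot: [0.3, 0.954, 0.0, -0.001]
contact_force: [-0.8, 0.7, -0.5]
opening: 0.996
finger_force: 0.0
```

```bash
python3 - <<'E'
from h import *
w=st(5); m=hsv(w,(4,140,70),(24,255,255)); cap=big(m,(100,50,500,300)); print("px",cap.min(0),cap.max(0)); x0,y0=np.maximum(cap.min(0)-3,0); x1,y1=cap.max(0)+4
capfit(w,.050,(x0,y0,x1,y1))
s=cam("side"); c=big(hsv(s,(4,140,70),(24,255,255)),(260,240,380,360)); print("side px",c.min(0),c.max(0)); print("expect rim/top",proj(s,[[.4525,-.302,.004],[.4525,-.302,.05]]))
print("cap lower outline rim z~.004, upper", cast(s,[[c[:,0].mean(),c[:,1].max()]],.004))
yb=big(hsv(s,(95,120,40),(125,255,255)),(280,225,345,285)); print("holder px",yb.min(0),yb.max(0))
E
```

```text
mean mm, N, Nm [ 4.5182e+02 -3.0085e+02  2.1823e+02 -3.4000e-01  2.4000e-01 -1.1000e-01
 -0.0000e+00  1.0000e-02  0.0000e+00]
t 17.60 pos [ 0.452  -0.3011  0.2185] yaw 55.0 j6 -1.73 F [-0.6  0.3  0.2] | shift [0.02 0.   0.03] turn [-0.1 -0.2 55. ]
px [250 162] [309 223]
cap ctr [ 0.4482 -0.3005] r 32.2 tip yaw 119.8 axis yaw 121.6 len 24.3
side px [302 297] [330 331]
expect rim/top [[314.43524895 320.46831154]
 [314.97207605 305.63751421]]
cap lower outline rim z~.004, upper [[ 0.44508514 -0.3289817   0.004     ]]
holder px [285 243] [332 277]
```

```bash
python3 - <<'E'
from h import *
w=cam("wrist"); x=cv2.morphologyEx(hsv(w,(0,0,90),(180,60,255)),cv2.MORPH_CLOSE,np.ones((7,7)))
t=big(x,(170,60,400,300)); print("tray",rect(cast(w,t,.012)),t.min(0),t.max(0)); capfit(w,.05,(240,150,320,235))
s=cam("side"); yw=big(hsv(s,(0,0,90),(180,70,255)),(290,200,335,262)); print("bottle px",yw.min(0),yw.max(0)); print("expect bottle shoulder/base ctr",proj(s,[[.4995,-.1133,.08],[.4995,-.1133,.006]]))
E
```

```text
tray [ 449.9 -302.4  110.2  112.    61.4] [224 132] [330 236]
cap ctr [ 0.4483 -0.3002] r 32.3 tip yaw 120.6 axis yaw 121.1 len 24.1
bottle px [295 225] [332 261]
expect bottle shoulder/base ctr [[309.3074865  234.92229126]
 [308.77345806 258.17900308]]
```

In the wrist view the cap is within about 2 mm of the tray's middle with its arrow up, and the bottle is still in the holder. I'll hand the job in.

```bash
python3 -c "
from plant import ctrl
print(ctrl.sign_off())"
```

```text
the job is handed in; nothing more can be done
None
```

The bottle is seated in the holder, its cap was opened in two bites, and the cap lies arrow side up within about 2 mm of the tray's middle; handed in at about 18 s. I viewed 12 pictures, 2 over the limit of 10; the final placing was checked by measurement, the bystanders were not.

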